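# Strip the fruit press for washing

### The arm

A 6-joint arm with a two-finger parallel gripper is mounted at the origin on the work surface. World frame = base frame: x ahead of the robot, y to its left, z up, the work surface at z = 0. Lengths are in m, angles in rad, forces in N, time in s.
With the tool pointing down it reaches from about 0.275 to 0.75 m from the base axis. Payload 10.2 kg.
Tool frame: the origin (TCP) lies midway between the tips of the shut fingers; the grasp point (between the pads) lies 19 mm behind it (env.hold_point_z is the distance from the TCP to the grasp point, in m); x points along the fingers, z is the direction in which the jaws open and shut, and the axes are right-handed (so a half turn about x gives the same grasp; the last joint's range is limited). The gripper opens to 85 mm and grips with 20 to 120 N. Pads are 22 mm wide; open, the fingers measure 114 mm over their backs; the gripper's body (76 mm by 85 mm) begins 54 mm behind the grasp point. The pads swing forward as they close: fully open they stand 13 mm farther back than shut.
Start: joints at [1.062, 0.313, 1.498, -0, 1.331, -0.223], TCP at [0.148, 0.504, 0.231] pointing down, gripper open.
Joint ranges: [-2.94, 2.94], [-0.97, 2.17], [0.19, 2.56], [-1.23, 4.37], [0.02, 3.11], [-2.88, 2.88]. Speed limits (rad/s): [2.39, 2.39, 3.01, 3.14, 3.14, 3.14].

### API

Orientations are given as a unit quaternion [x, y, z, w].
In Python, from bench import env, kinematics, monitor, eyes, job gives the robot as it stands. The module is installed in compiled form; this text tells all that it offers. Calls block until the motion is done:
- env.reach(position, orientation): joint-space move of the TCP to a pose.
- env.movel(position, velocity=0.15, frame=None, guard=None): straight line of the TCP; frame=None keeps the orientation; velocity is the mean speed in m/s. With guard (N) it stops when the force on the tool has changed by that much, and returns True; else False.
- env.set_joints(angles): joint-space move.
- env.release() and env.close_gripper(effort=None): open the fingers fully, or close them until they stop; effort is the grip in N (None keeps the last).
- env.hold(seconds).
- kinematics.ik(position, orientation): joint angles nearest the present ones, or None.
- monitor.sense(): the state.
- eyes.grab_frame(name): name is "side" or "top"; returns a dict with "frame" (400x640x3 uint8, red, green, blue), "mtx" (3x3 intrinsics, pixels), "k1" (the pictures are not rectified: a ray, as slopes to the right and down, at radius r is drawn at 1 + k1 r^2 times it, then the intrinsics apply), "view" (4x4, takes a point from world to camera coordinates). Camera axes: x right, y down, z forward; pixel columns grow to the right and rows downward; lengths in m; the calibration is good to about 2 mm. A picture is of the moment at which its call begins. There is no depth.
A pose or a line that the arm cannot do raises env.MotionError and nothing moves.
- job.hand_in(): hands the job in, once; it reports no verdict.
The state is a dict: "clock": time; "joints": joint angles; "qvel": joint speeds; "joint_efforts": joint torques, N m; "position": TCP position; "ee_rot": TCP orientation; "contact_force": force on the tool from outside, world axes, zero at the start; "ft_torque": the same for the moment, N m; "finger_gap": opening from 0.0 (shut) to 1.0 (fully open).
Only numpy, scipy, OpenCV 4.12 (cv2) and the standard library are available. Lean on these libraries where they do the work, as an engineer would, in place of code of your own. Each camera call takes 0.05 s, during which the arm holds its last target.

### The job

Shut the fruit press down for washing: on the control box press the largest key, then the smallest, then the middle-sized one, one at a time and fully home, before drawing any plunger. Then work every seized plunger out of the press block by twisting its T-bar back and forth while pulling (a straight pull only jams it), and hang each by its T-bar across the two rails of the drain rack. The wooden paddle must finish lying flat in the wash tub.

Things in the scene. Friction and masses are not known exactly. Their poses are not given: they have to be found in the camera images.
- press: Fixed aluminium press block, 120 (x) x 320 (y) x 86 mm high, with a grey motor (75 mm high) along its far side. Origin: centre of its underside; z up. Three upright slots (keyways), 48 (x) x 36 (y) mm, in a row at y = +100, 0, -100 mm; each may hold a seized plunger. A plunger is square in its keyway when its T-bar lies along the block's y axis.
- slotA (a point): Mouth centre of the left slot (block y = +100 mm), 86 mm up. Every slot has 4 sticking places 18 mm apart, the first 3 mm above the seated place; there a straight pull only binds. The plunger turns freely up to 0.7 rad either way from square. Turned 0.5 to 0.7 rad to the proper side it slips past one sticking place, and rises 18 mm until it binds at the next.
- slotB (a point): Mouth centre of the middle slot (y = 0), 86 mm up. In every slot the next sticking place needs the opposite side to the last, so it works up by turns; which side is first differs between slots (if one side does not give, try the other). A slow pull (15 to 20 mm/s, stopped at 5 to 10 N) is enough; ease back about 1 mm before turning so that the key does not rub.
- slotC (a point): Mouth centre of the right slot (y = -100 mm), 86 mm up. A plunger is quite out of any slot once its T-bar stands 80 mm above its seated height; lift it 25 mm more to pass over its neighbours.
- barA (a point): Centre of the wooden T-bar of the plunger in the left slot; None if absent. Bar 80 mm long (point y axis), 16 x 16 mm, atop a 20 mm round steel shaft (z axis, up). The foot is 130 mm below this point, with a cross-key 44 mm long (along x), 8 thick, 8 high. About 250 g. Seated at the start: bar 142 mm above the table, turned up to 0.3 rad from square.
- barB (a point): Centre of the T-bar of the plunger in the middle slot; None if absent. Same shape and behaviour as the left one.
- barC (a point): Centre of the T-bar of the plunger in the right slot; None if absent. Same shape and behaviour as the left one.
- rack: Fixed drain rack: two level rails along its x axis, 270 mm long, inner faces 34 mm apart, each 14 wide, tops 150 mm above the table; 14 mm upstands at their ends. Origin: centre of its underside. A plunger hangs with its shaft between the rails, its T-bar crosswise on both (bar centre 158 mm up); crosswise, its key passes between them. Room for three, 75 mm apart.
- tub: Fixed grey open wash tub, 280 (x) x 170 (y) x 45 mm high, walls and floor 5 mm. Origin: centre of its underside.
- paddle_grip (a point): Loose wooden scraping paddle lying flat, 170 mm long, about 90 g. Point: at its balance point, half-way up the handle (9 mm above what it lies on). x axis along the handle towards the blade; handle 22 mm wide, 18 high, from 95 mm behind this point to 25 mm ahead; then the blade, 50 long, 60 wide, 12 thick.
- keybox: Fixed grey control box, 76 x 175 x 30 mm, with three round black push keys in a row along its y axis, 57 mm apart; which key sits where varies.
- key_large (a joint): Travel of the large key: 0 up, 0.006 m fully down; springs back. About 4 N presses it fully home.
- key_large_top (a point): Centre of the top of the large key, 38 mm across, about 52 mm above the table when up.
- key_medium (a joint): Travel of the medium key: 0 up, 0.006 m fully down; springs back. About 4 N presses it fully home.
- key_medium_top (a point): Centre of the top of the medium key, 26 mm across, about 52 mm above the table when up.
- key_small (a joint): Travel of the small key: 0 up, 0.006 m fully down; springs back. About 4 N presses it fully home.
- key_small_top (a point): Centre of the top of the small key, 16 mm across, about 52 mm above the table when up.
There are look-alikes about, which are no part of the job. What is shaped like the part that bears barC but blue is not meant.

How it is judged:
By the outcome, as a careful person would: the job done as asked, in the order asked, and still so for the second after the job is handed in, with the robot touching nothing.
Of plungerA, plungerB, plungerC only 2 to 3 are there at a start; the rules pass over those that are not, and their reading is None.
At some moment in a run one of paddle may be knocked a few centimetres aside while the robot is not near it.
It also fails if it takes over 210 s, if anything falls off the work surface, if the arm or the gripper's body presses on something with over 40 N, if the wrist force passes 120 N, or if a joint passes its speed limit or range.

## Working session

There is one attempt and no reset: what is moved stays moved. The work goes in short steps, each a Python script; the robot and the scene stay as the last script left them, time stands still between calls to the robot, and variables do not carry over. Pictures are saved under pics/ and viewed, and the job is handed in when it is done.

```bash
ls; mkdir -p pics; python3 - <<'E'
from bench import env, kinematics, monitor, eyes, job
import cv2
s=monitor.sense(); print(s, env.hold_point_z)
for n in ("side","top"):
    f=eyes.grab_frame(n); cv2.imwrite(f"pics/{n}0.png", f["frame"][:,:,::-1]); print(n,f["mtx"],f["k1"],f["view"])
E
```

```text
pics
{'clock': 0.0, 'joints': array([ 1.06158825e+00,  3.13470859e-01,  1.49848286e+00,  1.05721795e-05,
        1.33098950e+00, -2.23408663e-01]), 'qvel': array([ 0.00190738, -0.00264993, -0.00033885,  0.00182238, -0.00130789,
        0.00082161]), 'joint_efforts': array([ 1.57517734e-03, -4.12275553e+01, -2.59737003e+01, -6.02413479e-05,
        4.24581769e-03,  4.11291762e-05]), 'position': array([0.1478886 , 0.50345805, 0.23070717]), 'ee_rot': array([-0.42388685,  0.56654858,  0.42350487,  0.56567328]), 'contact_force': array([-0.43824751, -0.66260051,  0.45083349]), 'ft_torque': array([ 0.01818823,  0.00531638, -0.08118896]), 'finger_gap': 0.9972032122638378} 0.0187
side [[459.98252696   0.         319.06689418]
 [  0.         459.98252696 200.93658812]
 [  0.           0.           1.        ]] 0.007501801510262933 [[-0.92177757 -0.38768232  0.00534035  0.58602652]
 [-0.26679644  0.6242372  -0.73426669  0.21780314]
 [ 0.28132857 -0.67825536 -0.67884012  1.0199565 ]
 [ 0.          0.          0.          1.        ]]
top [[437.48332517   0.         321.15734264]
 [  0.         437.48332517 200.33358665]
 [  0.           0.           1.        ]] -0.1089420950868843 [[-0.01752217 -0.99980476  0.00913317  0.04208954]
 [-0.99293246  0.0163279  -0.11755224  0.6255958 ]
 [ 0.11738016 -0.01112839 -0.9930247   1.12624558]
 [ 0.          0.          0.          1.        ]]
```

View pics/top0.png

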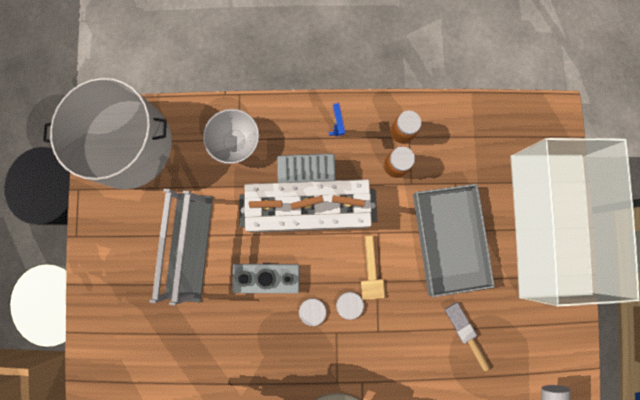

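View pics/side0.png

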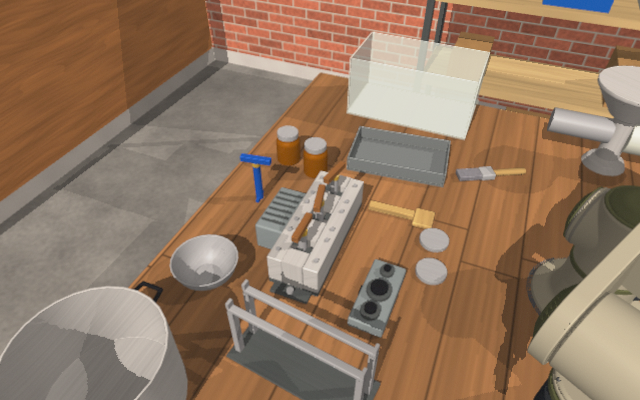

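The top view shows the press at about (308,205) with three brown T-bars near (262,204), (308,202) and (352,201). The blue look-alike is at (338,118). The rack is at (180,245), the key box at (266,278), the paddle at (372,265), the tub at (453,240), and a brush that isn't part of the job at (468,335). I'll enlarge these areas.

```bash
cat > h.py <<'E'
from bench import env, kinematics, monitor, eyes, job
import cv2, numpy as np
from scipy.spatial.transform import Rotation as R
def cam(n):
    f=eyes.grab_frame(n); return f
def ray(f,px):
    p=cv2.undistortPoints(np.array(px,float).reshape(-1,1,2),f["mtx"],np.array([f["k1"],0,0,0,0.]))[:,0]
    V=f["view"]; d=np.c_[p,np.ones(len(p))]@V[:3,:3]; o=-V[:3,:3].T@V[:3,3]
    return o,d
def onz(f,px,z):
    o,d=ray(f,px); t=(z-o[2])/d[:,2]; return o+t[:,None]*d
def proj(f,P):
    V=f["view"]; rv=cv2.Rodrigues(V[:3,:3])[0]
    return cv2.projectPoints(np.array(P,float).reshape(-1,1,3),rv,V[:3,3],f["mtx"],np.array([f["k1"],0,0,0,0.]))[0][:,0]
def tri(fs,pxs):
    A=np.zeros((3,3));b=np.zeros(3)
    for f,p in zip(fs,pxs):
        o,d=ray(f,[p]); d=d[0]/np.linalg.norm(d[0]); M=np.eye(3)-np.outer(d,d); A+=M;b+=M@o
    return np.linalg.solve(A,b)
def down(yaw):
    """tool x down, jaw (tool z) axis horizontal at angle yaw from world x"""
    z=np.array([np.cos(yaw),np.sin(yaw),0]); x=np.array([0,0,-1.]); y=np.cross(z,x)
    return R.from_matrix(np.c_[x,y,z]).as_quat()
def crop(f,name,x0,y0,w,h,k):
    im=f["frame"][y0:y0+h,x0:x0+w,::-1]; cv2.imwrite(name,cv2.resize(im,None,fx=k,fy=k,interpolation=cv2.INTER_CUBIC))
E
python3 - <<'E'
from h import *
t=cam("top");s=cam("side")
crop(t,"pics/t_press.png",225,145,170,160,4.7 if 0 else 4)
crop(s,"pics/s_press.png",230,150,220,200,3)
crop(t,"pics/t_rack.png",140,180,80,130,4)
import numpy as np
np.savez("cal.npz",tm=t["frame"],sm=s["frame"])
E
```

```text
(no output)
```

View pics/t_press.png

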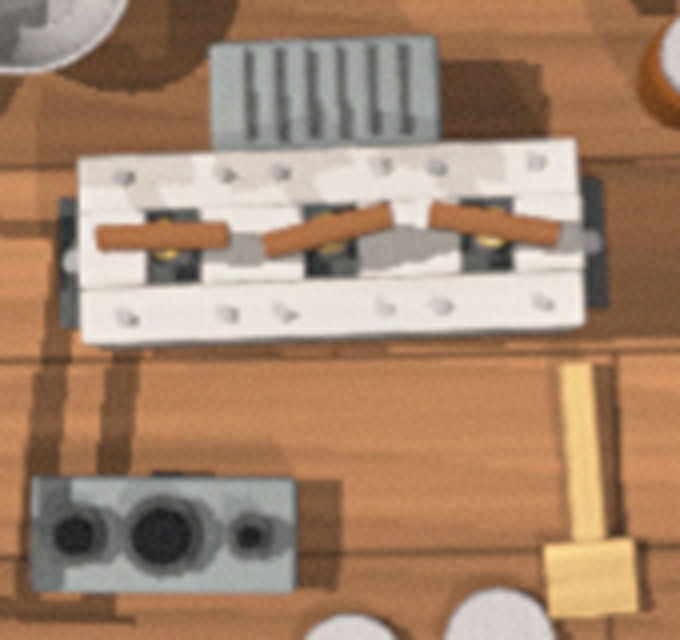

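View pics/s_press.png

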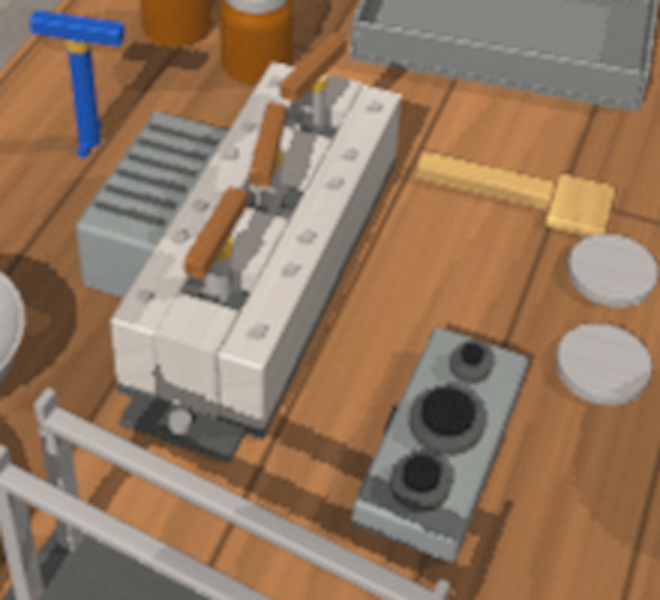

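View pics/t_rack.png

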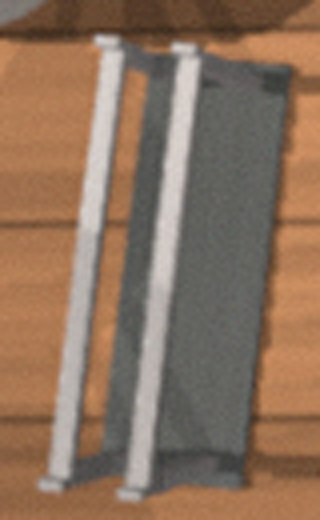

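The enlarged crops show three brown bars: A at crop (163,236), B at (327,229) and C at (495,224). The keys run from left (+y): medium (75,535), large (162,535), small (252,535). The paddle is the yellow one with its blade towards the robot, and the brush by the tub is a distractor. Next I'll measure positions.

```bash
cat > meas.py <<'E'
from h import *
def comps(mask,amin=20):
    n,l,st,c=cv2.connectedComponentsWithStats(mask.astype(np.uint8))
    return [(c[i],st[i,4],(l==i)) for i in range(1,n) if st[i,4]>=amin]
def rect(m):
    cs=cv2.findContours(m.astype(np.uint8),cv2.RETR_EXTERNAL,cv2.CHAIN_APPROX_NONE)[0]
    return cv2.minAreaRect(max(cs,key=cv2.contourArea))
def pca(f,m,z):
    v,u=np.nonzero(m); P=onz(f,np.c_[u,v],z)[:,:2]; c=P.mean(0); w,e=np.linalg.eigh(np.cov((P-c).T)); ax=e[:,1]
    if ax[1]<0: ax=-ax
    return c,ax,np.sqrt(12*w[::-1])
E
python3 - <<'E'
from meas import *
t=cam("top"); im=t["frame"].astype(int); hsv=cv2.cvtColor(t["frame"],cv2.COLOR_RGB2HSV)
def win(x0,x1,y0,y1):
    m=np.zeros(im.shape[:2],bool); m[y0:y1,x0:x1]=1; return m
print("hsv bar",hsv[204,262],hsv[201,307],"paddle",hsv[283,372],hsv[250,371],"wood",hsv[240,330],"key",hsv[279,265],hsv[279,244],hsv[279,288], "box",hsv[289,260],"white",hsv[190,300],"tub",hsv[240,450])
bar=(hsv[...,1]>110)&win(246,372,190,212)
for c,a,m in comps(bar): print("bar",c,a,*pca(t,m,0.150))
key=(hsv[...,2]<45)&win(232,300,262,296)
for c,a,m in comps(key,5): print("key",c,a,onz(t,[c],0.052)[0])
wh=(hsv[...,1]<40)&(hsv[...,2]>150)&win(240,378,176,234)
for c,a,m in comps(wh,200): 
    r=rect(m); b=cv2.boxPoints(r); print("white",a,r); print(onz(t,b,0.086)[:,:2])
pad=(hsv[...,0]>17)&(hsv[...,1]>80)&(hsv[...,2]>180)&win(350,392,230,302)
for c,a,m in comps(pad): print("pad",c,a,rect(m),pca(t,m,0.015))
np.save("f.npy",t["frame"])
E
```

```text
hsv bar [ 12 151 176] [ 12 148 177] paddle [ 20 109 242] [ 20 108 243] wood [ 13 130 192] key [150  22  47] [50 18 42] [60  7 36] box [ 56  10 174] white [ 14  21 210] tub [ 20  10 154]
bar [306.70183486 202.24311927] 218 [0.6087975  0.06742759] [-0.24176728  0.97033426] [0.07189283 0.01753753]
bar [347.84210526 200.65550239] 209 [ 0.6110003 -0.0312897] [0.18590961 0.98256685] [0.0720559  0.01683509]
bar [265.90384615 203.89423077] 208 [0.6064167  0.16529889] [9.71545113e-04 9.99999528e-01] [0.07099822 0.01741732]
key [265.17857143 278.6875    ] 112 [0.42332305 0.17955763 0.052     ]
key [243.40816327 278.53061224] 49 [0.42440404 0.23594865 0.052     ]
key [287.         278.76470588] 17 [0.42233554 0.1232237  0.052     ]
white 4720 ((305.2818298339844, 201.755126953125), (53.54368591308594, 129.17271423339844), 87.82526397705078)
[[ 0.6829613   0.23997634]
 [ 0.69029918 -0.09175105]
 [ 0.5526867  -0.09273432]
 [ 0.54568244  0.23425044]]
pad [371.21805792 274.26064736] 587 ((372.5, 267.0), (62.0, 21.0), 90.0) (array([ 0.42798036, -0.09896927]), array([0.99903916, 0.04382638]), array([0.16451272, 0.04153716]))
```

```bash
python3 - <<'E'
from meas import *
t=cam("top"); s=cam("side"); im=s["frame"]; hsv=cv2.cvtColor(im,cv2.COLOR_RGB2HSV)
for n,f in (("top",t),("side",s)): print(n,ray(f,[[320,200]])[0])
def win(x0,x1,y0,y1):
    m=np.zeros(im.shape[:2],bool); m[y0:y1,x0:x1]=1; return m
print(hsv[234,300],hsv[224,304],hsv[197,318])
bar=(hsv[...,1]>140)&(hsv[...,0]<20)&win(285,350,160,246)
for c,a,m in comps(bar): print("bar",c,a,rect(m),pca(s,m,.147))
key=(hsv[...,2]<45)&win(345,410,255,335)
for c,a,m in comps(key,5): print("key",c,a,onz(s,[c],0.052)[0])
for a,b in (([265.18,278.69],None),):
  pass
vis=im.copy(); vis[bar]=[0,255,0]; vis[key]=[255,0,0]
crop({"frame":vis},"pics/s_mask.png",270,150,150,190,3)
E
```

```text
top [0.48971299 0.04439996 1.19154545]
side [0.3113523  0.78302226 0.8491834 ]
[ 13 156 124] [ 13 164 152] [ 13 163 161]
bar [312.07130584 172.19329897] 1164 ((317.0, 175.5), (31.0, 64.0), 90.0) (array([ 0.65746776, -0.00673704]), array([0.71049602, 0.70370121]), array([0.1503365 , 0.09966668]))
bar [318.97740113 198.23163842] 177 ((319.6470642089844, 197.91177368164062), (8.00367546081543, 26.678918838500977), 14.03624439239502) (array([0.60615282, 0.07278254]), array([-0.25642705,  0.96656359]), array([0.08764936, 0.01551182]))
bar [301.40585774 227.50627615] 239 ((302.0882263183594, 227.35292053222656), (8.746427536010742, 32.07023620605469), 30.963754653930664) (array([0.60463447, 0.17205309]), array([-0.03879859,  0.99924705]), array([0.08392697, 0.01759478]))
bar [347.33333333 242.33333333] 21 ((346.5, 242.0), (6.0, 5.0), 90.0) (array([0.5006104 , 0.17388197]), array([-0.21405945,  0.97682063]), array([0.01915211, 0.01060903]))
key [386.90909091 267.6969697 ] 33 [0.41977637 0.12782488 0.052     ]
key [378.83173077 286.97596154] 208 [0.42057658 0.18483049 0.052     ]
key [369.95412844 307.43119266] 109 [0.42194592 0.2410116  0.052     ]
```

View pics/s_mask.png

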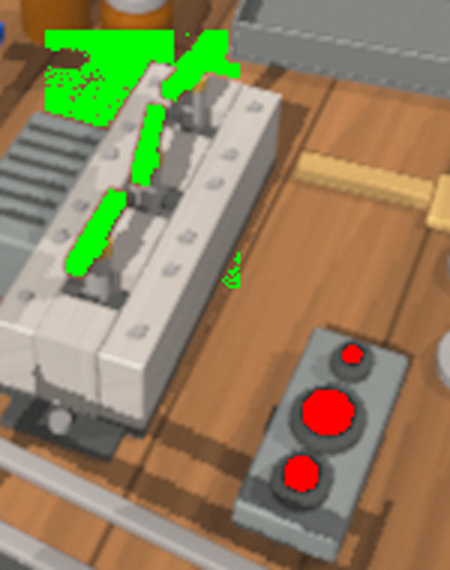

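```bash
cat >> h.py <<'E'
def best(p,yaw):
    q0=monitor.sense()["joints"]; out=[]
    for k in (0,np.pi):
        q=kinematics.ik(p,down(yaw+k))
        if q is not None: out.append((np.abs(np.array(q)-q0).max(),yaw+k,np.round(q,2)))
    out.sort(key=lambda o:o[0]); return out
E
python3 - <<'E'
from h import *
for p,y in (([.422,.182,.15],0),([.609,.17,.2],0),([.609,.07,.2],-0.7),([.609,.07,.2],.7),([.40,.42,.25],1.6),([.40,.42,.25],0)):
    print(p,y,best(p,y))
E
```

```text
[0.422, 0.182, 0.15] 0 [(np.float64(0.9102697572776708), 0, array([ 0.15,  0.26,  1.8 , -0.  ,  1.08,  0.15]))]
[0.609, 0.17, 0.2] 0 [(np.float64(0.9743780872766057), 0, array([ 0.09,  0.58,  1.19, -0.  ,  1.38,  0.09]))]
[0.609, 0.07, 0.2] -0.7 [(np.float64(1.1380410223993134), -0.7, array([-0.08,  0.53,  1.26, -0.  ,  1.35,  0.62])), (np.float64(2.2946391140560882), 2.441592653589793, array([-0.08,  0.53,  1.26, -0.  ,  1.35, -2.52]))]
[0.609, 0.07, 0.2] 0.7 [(np.float64(1.1380410223993134), 0.7, array([-0.08,  0.53,  1.26, -0.  ,  1.35, -0.78])), (np.float64(2.5885461931234977), 3.8415926535897933, array([-0.08,  0.53,  1.26, -0.  ,  1.35,  2.37]))]
[0.4, 0.42, 0.25] 1.6 [(np.float64(0.768712450847992), 1.6, array([ 0.61,  0.42,  1.29, -0.  ,  1.43, -0.99])), (np.float64(2.3728802027418014), 4.741592653589793, array([ 0.61,  0.42,  1.29, -0.  ,  1.43,  2.15]))]
[0.4, 0.42, 0.25] 0 [(np.float64(0.8312875491520081), 0, array([ 0.61,  0.42,  1.29, -0.  ,  1.43,  0.61])), (np.float64(2.310305104437785), 3.141592653589793, array([ 0.61,  0.42,  1.29, -0.  ,  1.43, -2.53]))]
```

```bash
python3 - <<'E'
from h import *
env.close_gripper(20)
env.reach([.422,.182,.16],down(0))
env.movel([.422,.182,.075])
print(monitor.sense()["position"],monitor.sense()["clock"],monitor.sense()["contact_force"])
t=cam("top");s=cam("side")
P=np.array([[.422,.182,.075]])
print(proj(t,P),proj(s,P))
for n,f,w in (("t",t,(225,235,90,75)),("s",s,(330,220,100,120))):
    v=f["frame"].copy(); u=proj(f,P)[0]; f={"frame":v}; 
    crop(f,f"pics/{n}_hov.png",*w,5)
    x=cv2.imread(f"pics/{n}_hov.png"); cv2.drawMarker(x,(int((u[0]-w[0]+.5)*5),int((u[1]-w[1]+.5)*5)),(0,0,255),0,20,1); cv2.imwrite(f"pics/{n}_hov.png",x)
E
```

```text
[0.42241146 0.18231451 0.07569655] 3.4083 [0.51441244 0.32972564 0.67374495]
[[263.14561211 279.77525954]] [[379.60914379 279.07553085]]
```

View pics/t_hov.png

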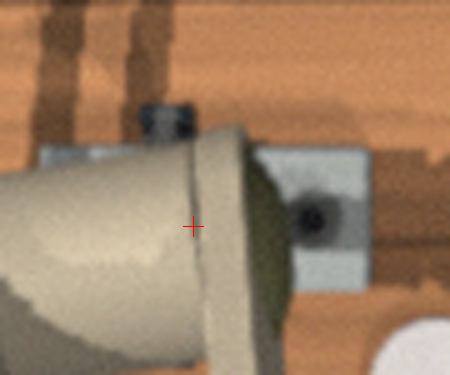

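View pics/s_hov.png

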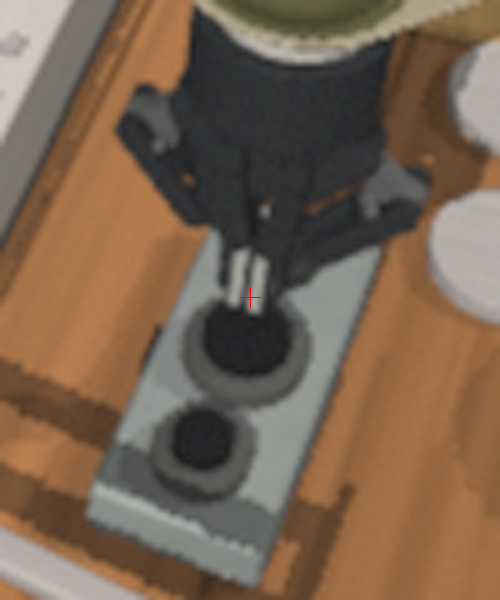

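The side view puts the fingertips about 2 px below where the calibration predicts, so the side camera carries that offset. The top view's key position agrees with the hover, so I'll press using the top-view positions and check travel by depth and force.

```bash
cat > press.py <<'E'
from h import *
import sys
def press(x,y):
    env.movel([x,y,.085]); 
    env.movel([x,y,.060],.08); env.hold(.2)
    f0=monitor.sense()["contact_force"][2]
    hit=env.movel([x,y,.0535],.03,guard=2.0); print("pre",hit)
    g=env.movel([x,y,.040],.012,guard=10)
    env.hold(.25); s=monitor.sense(); print("pressed",g,s["position"],s["contact_force"][2]-f0)
    env.movel([x,y,.085],.08); print("clk",monitor.sense()["clock"])
E
python3 - <<'E'
from press import *
press(.4228,.1803)
E
```

```text
pre False
pressed True [0.42296158 0.18033129 0.0459696 ] 7.977478803133529
clk 6.3917
```

```bash
python3 - <<'E'
from press import *
press(.4213,.1235)
press(.4238,.2370)
E
```

```text
pre False
pressed True [0.42147938 0.12349969 0.04595861] 9.357503388468338
clk 9.55
pre False
pressed True [0.42394502 0.23704012 0.04596977] 8.463689310379554
clk 13.0917
```

All three keys bottomed out at z = 0.046, which is 52 − 6 mm, so each went fully home, in the right order. Next I'll measure the rack and tub from the first top picture.

```bash
python3 - <<'E'
from meas import *
t=cam("top"); t["frame"]=np.load("f.npy"); im=t["frame"]; hsv=cv2.cvtColor(im,cv2.COLOR_RGB2HSV)
def win(x0,x1,y0,y1):
    m=np.zeros(im.shape[:2],bool); m[y0:y1,x0:x1]=1; return m
# rails row scan
rail=(hsv[...,1]<40)&(hsv[...,2]>125)&win(148,195,186,306)
vis=im.copy(); vis[rail]=[255,0,0]
cs=comps(rail,100)
L=[]
for c,a,m in cs:
    v,u=np.nonzero(m); P=onz(t,np.c_[u,v],.15)[:,:2]
    k=(P[:,0]>np.percentile(P[:,0],8))&(P[:,0]<np.percentile(P[:,0],92))
    Q=P[k]; q=np.polyfit(Q[:,0],Q[:,1],1); print("rail",c,a,"y=%.4f*x+%.4f"%tuple(q),"x",P[:,0].min(),P[:,0].max(),"w",12**.5*np.std(Q[:,1]-np.polyval(q,Q[:,0])))
tub=(hsv[...,1]<70)&(hsv[...,2]<165)&win(408,500,178,300)
for c,a,m in comps(tub,500):
    r=rect(m); b=cv2.boxPoints(r); P=onz(t,b,.045); print("tub",r,a); print(P[:,:2],P.mean(0))
    vis[m]=[0,255,0]
crop({"frame":vis},"pics/rt.png",140,175,360,135,2)
np.set_printoptions(precision=4)
for px in ([171.0,190.5],): pass
E
```

```text
rail [161.29865772 243.76174497] 596 y=-0.1178*x+0.4787 x 0.37595361529834853 0.646868783172343 w 0.01308920686635643
rail [180.22366522 246.49062049] 693 y=-0.1166*x+0.4308 x 0.3712855623297401 0.6411097460921161 w 0.01498479225921834
tub ((453.18609619140625, 239.82073974609375), (106.45081329345703, 66.8087158203125), 81.06940460205078) 7021
[[ 0.64246461 -0.21047938]
 [ 0.66798364 -0.392686  ]
 [ 0.38625684 -0.42284913]
 [ 0.36523807 -0.24380049]] [ 0.51548579 -0.31745375  0.045     ]
```

View pics/rt.png

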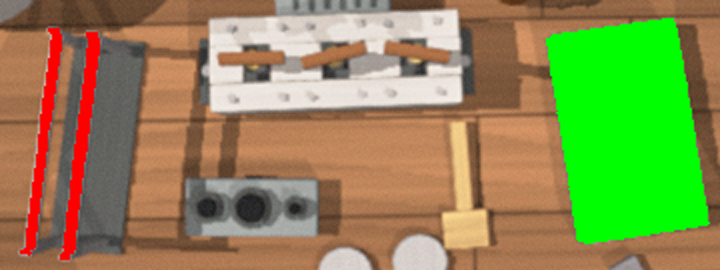

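```bash
cat > ext.py <<'E'
from h import *
BY=0.023
def st(): 
    s=monitor.sense(); return "z%.4f F%s Mz%.2f gap%.3f t%.1f"%(s["position"][2],np.round(s["contact_force"],1),s["ft_torque"][2],s["finger_gap"],s["clock"])
def pos(): return monitor.sense()["position"].copy()
def grasp(x,y,yaw,eff=60,z=.135):
    env.release(); env.reach([x,y,.22],down(yaw)); env.movel([x,y,z],.12); print("at",st())
    env.close_gripper(eff); env.hold(.1); print("closed",st())
def extract(x,y,side,z0,n=10):
    """z0: TCP z when seated"""
    z=pos()[2]
    for i in range(n):
        env.reach([x,y,z],down(BY+side*.6)); print("turned",side,st())
        g=env.movel([x,y,z+.0235],.017,guard=8); z1=pos()[2]; print(" pull",g,st())
        if z1-z0>.0605: print("free"); return True
        z=z1-.001; env.movel([x,y,z],.02); side=-side
    return False
E
python3 - <<'E'
from ext import *
for p,y in (([.434,.406,.31],-.117),([.583,.388,.31],-.117),([.509,.397,.31],-.117)): print(best(p,y))
env.movel([.424,.237,.22]); 
grasp(.607,.167,0.01)
E
```

```text
[(np.float64(0.6707845167109121), -0.117, array([ 0.56,  0.43,  1.12, -0.  ,  1.58,  0.67])), (np.float64(2.7374186476071554), 3.024592653589793, array([ 0.56,  0.43,  1.12, -0.  ,  1.58, -2.47]))]
[(np.float64(1.145228390289796), -0.117, array([ 0.42,  0.73,  0.65, -0.  ,  1.76,  0.54])), (np.float64(2.8721641593256555), 3.024592653589793, array([ 0.42,  0.73,  0.65, -0.  ,  1.76, -2.6 ]))]
[(np.float64(0.8722683513864138), -0.117, array([ 0.48,  0.57,  0.92, -0.  ,  1.65,  0.6 ])), (np.float64(2.811285703055535), 3.024592653589793, array([ 0.48,  0.57,  0.92, -0.  ,  1.65, -2.54]))]
at z0.1360 F[ 0.  -0.3  0.1] Mz-0.00 gap0.999 t16.6
closed z0.1353 F[-0.6 -0.1  2.7] Mz0.05 gap0.172 t17.4
```

```bash
python3 - <<'E'
from ext import *
s=cam("side"); crop(s,"pics/s_gA.png",240,140,160,130,5)
E
```

```text
(no output)
```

View pics/s_gA.png

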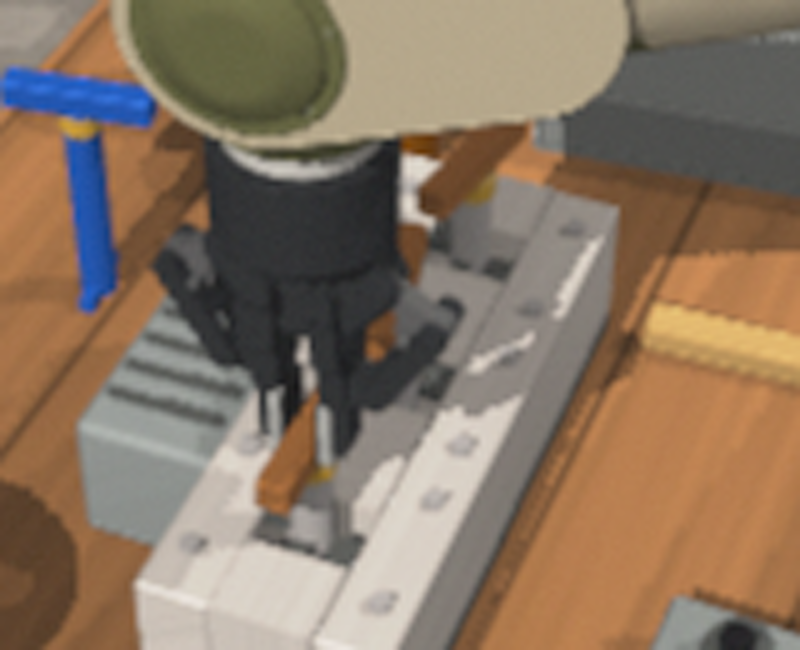

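The side view shows the pads straddling bar A near the shaft at crop (310,430). The gap of 0.17 (about 15 mm) matches the bar width, so I'll start twisting.

```bash
python3 - <<'E'
from ext import *
p=pos(); print(extract(.607,.167,1,p[2],n=3))
E
```

```text
turned 1 z0.1353 F[ 0.5 -0.8  0.4] Mz0.07 gap0.170 t18.1
 pull True z0.1376 F[ 0.4 -0.2 -1.6] Mz0.04 gap0.166 t18.6
turned -1 z0.1366 F[ 0.   0.6 -2.2] Mz0.02 gap0.168 t19.9
 pull True z0.1555 F[ 0.2 -0.7 -2.5] Mz0.00 gap0.166 t21.0
turned 1 z0.1544 F[ 0.2 -0.5 -2.8] Mz-0.03 gap0.168 t22.4
 pull True z0.1734 F[-0.4  0.7 -2.4] Mz-0.02 gap0.169 t23.5
False
```

```bash
python3 - <<'E'
from ext import *
env.movel([.607,.167,pos()[2]-.001],.02)
print(extract(.607,.167,-1,.1353,n=4))
E
```

```text
turned -1 z0.1713 F[0.4 1.1 0.5] Mz-0.03 gap0.169 t25.1
 pull True z0.1915 F[-1.   0.4 -2.2] Mz-0.03 gap0.167 t26.2
turned 1 z0.1905 F[-1.  -0.6 -2.8] Mz-0.03 gap0.171 t27.6
 pull False z0.2139 F[-0.3 -0.  -2.4] Mz-0.01 gap0.167 t29.1
free
True
```

```bash
cat > hang.py <<'E'
from ext import *
RC=np.array([.5087,.397]); RY=-.117
def slot(s): return RC+s*np.array([np.cos(RY),np.sin(RY)])
def lift(x,y):
    g=env.movel([x,y,.245],.08,guard=15); print("lift",g,st())
    env.movel([x,y,.312],.15)
E
python3 - <<'E'
from hang import *
lift(.607,.167)
p=slot(.075); env.reach([*p,.312],down(RY)); print(p,pos(),st())
s=cam("side"); t=cam("top"); crop(s,"pics/s_hA.png",180,180,260,215,3); crop(t,"pics/t_hA.png",100,150,200,150,4)
E
```

```text
lift False z0.2448 F[ 0.1  0.2 -2.9] Mz-0.01 gap0.172 t29.6
[0.58318725 0.38824501] [0.58348248 0.38746193 0.31125504] z0.3113 F[ 0.3  0.1 -2. ] Mz0.00 gap0.169 t31.3
```

View pics/s_hA.png

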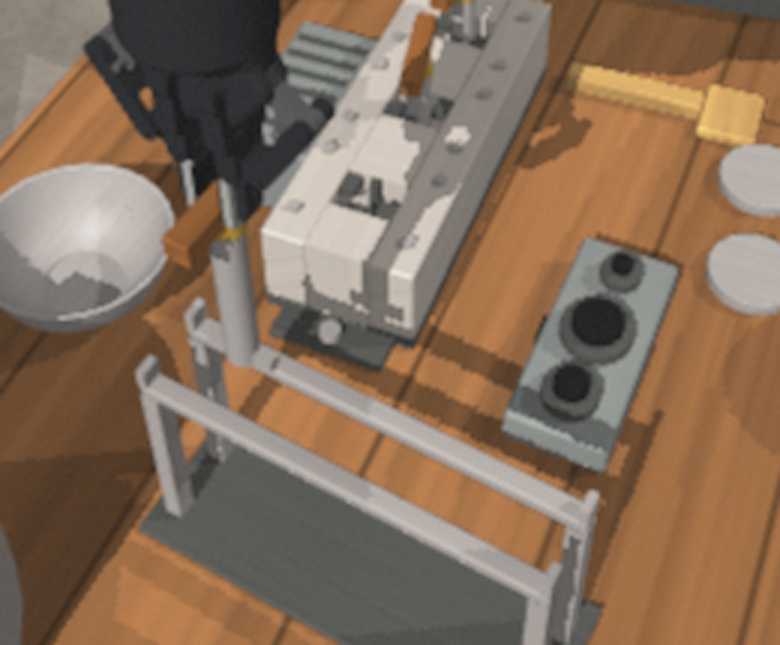

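View pics/t_hA.png

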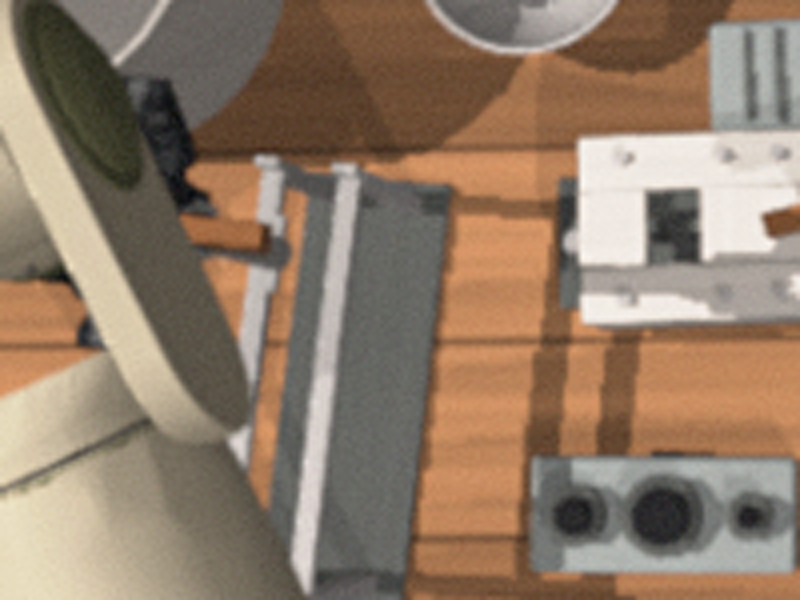

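```bash
python3 - <<'E'
from hang import *
s=cam("side"); off=np.array([-.5,2.2])
for n,p in (("near",(300,451)),("near",(450,530)),("far",(400,407)),("far",(520,470)),("tipleft-end",(150,365)),("far-end",(195,310)),("nearend2",(553,573))):
    q=onz(s,[np.array(p)/3+[180,180]-off],.15)[0]; along=(q[:2]-RC)@[np.cos(RY),np.sin(RY)]; lat=(q[:2]-RC)@[-np.sin(RY),np.cos(RY)]
    print(n,np.round(q,4),"along %.4f lat %.4f"%(along,lat))
E
```

```text
near [0.5371 0.4079 0.15  ] along 0.0269 lat 0.0142
near [0.4396 0.4199 0.15  ] along -0.0713 lat 0.0147
far [0.4959 0.3585 0.15  ] along -0.0082 lat -0.0397
far [0.4167 0.3701 0.15  ] along -0.0882 lat -0.0374
tipleft-end [0.6468 0.3904 0.15  ] along 0.1379 lat 0.0096
far-end [0.6422 0.3437 0.15  ] along 0.1388 lat -0.0374
nearend2 [0.3797 0.4214 0.15  ] along -0.1310 lat 0.0092
```

```bash
python3 - <<'E'
from hang import *
s=cam("side"); t=cam("top"); p=pos()
ax=np.array([np.cos(RY),np.sin(RY),0]); ay=np.array([-np.sin(RY),np.cos(RY),0]); c=np.array([p[0],p[1],p[2]+.007])
pts={"barend+":c+.04*ay,"shaftmid":c-[0,0,.06],"foot":c-[0,0,.13]}
rail=[np.array([*RC,.15])+a*ax+b*ay for a in (-.135,0,.135) for b in (-.031,-.017,.017,.031)]
w=(180,180,260,215); x=cv2.imread("pics/s_hA.png"); k=3
def dr(x,f,P,col,w,k):
    for u in proj(f,P): cv2.drawMarker(x,(int((u[0]-w[0]+.5)*k),int((u[1]-w[1]+.5)*k)),col,0,10,1)
dr(x,s,list(pts.values()),(0,0,255),w,k); dr(x,s,rail,(0,255,0),w,k); cv2.imwrite("pics/s_hA2.png",x)
x=cv2.imread("pics/t_hA.png"); w=(100,150,200,150); dr(x,t,list(pts.values()),(0,0,255),w,4); dr(x,t,rail,(0,255,0),w,4); cv2.imwrite("pics/t_hA2.png",x)
E
```

```text
(no output)
```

View pics/s_hA2.png

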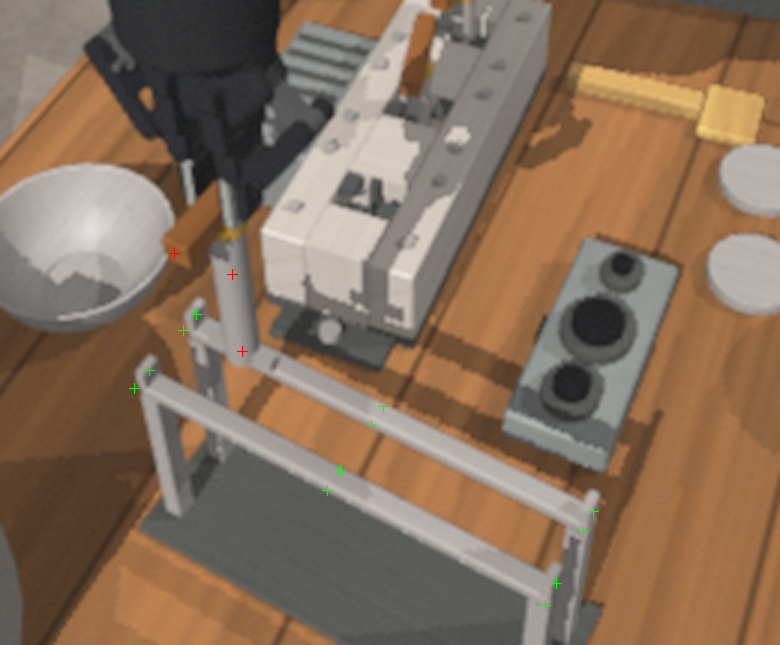

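View pics/t_hA2.png

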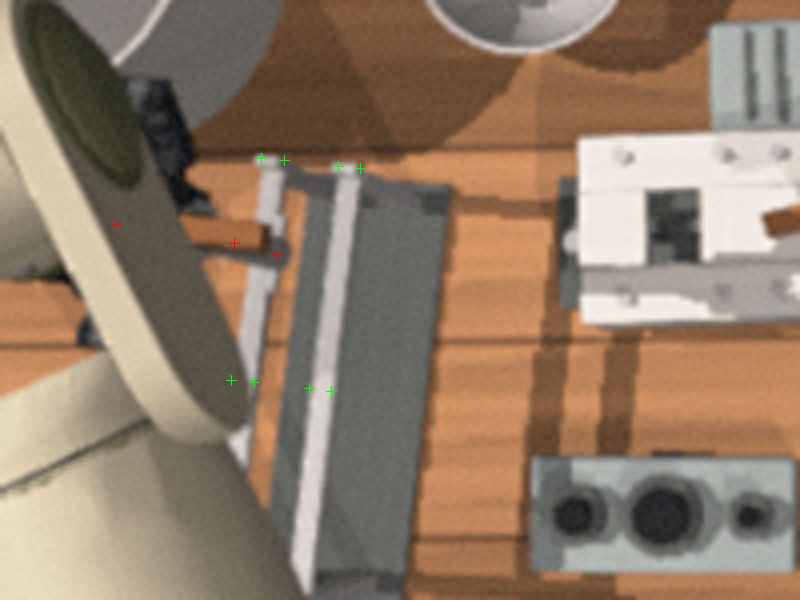

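```bash
python3 - <<'E'
from hang import *
s=cam("side"); t=cam("top"); p=pos()
ay=np.array([-np.sin(RY),np.cos(RY),0]);ax=np.array([np.cos(RY),np.sin(RY),0]); c=np.array([p[0],p[1],p[2]+.007])
P=[c-.04*ay+[0,0,.008]+.008*ax,c-.04*ay+[0,0,.008]-.008*ax, c-.04*ay-[0,0,.008]-.008*ax]
P+= [c-[0,0,.130]-.022*ax, c-[0,0,.13]+.022*ax,c-[0,0,.13]]
x=cv2.imread("pics/t_hA.png"); w=(100,150,200,150)
for u in proj(t,P): cv2.drawMarker(x,(int((u[0]-w[0]+.5)*4),int((u[1]-w[1]+.5)*4)),(0,0,255),0,10,1)
x=cv2.resize(x[100:400,80:400],None,fx=2.4,fy=2.0*1.0,interpolation=cv2.INTER_CUBIC); cv2.imwrite("pics/t_hA3.png",x)
w=(180,180,260,215); x=cv2.imread("pics/s_hA.png")
P=[c+.04*ay+[0,0,.008]+.008*ax,c+.04*ay+[0,0,.008]-.008*ax, c+.04*ay-[0,0,.008]+.008*ax, c+.04*ay-[0,0,.008]-.008*ax]
for u in proj(s,P): cv2.drawMarker(x,(int((u[0]-w[0]+.5)*3),int((u[1]-w[1]+.5)*3)),(0,0,255),0,10,1)
x=cv2.resize(x[150:400,100:400],None,fx=2.4,fy=2.4,interpolation=cv2.INTER_CUBIC); cv2.imwrite("pics/s_hA3.png",x)
E
```

```text
(no output)
```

View pics/t_hA3.png

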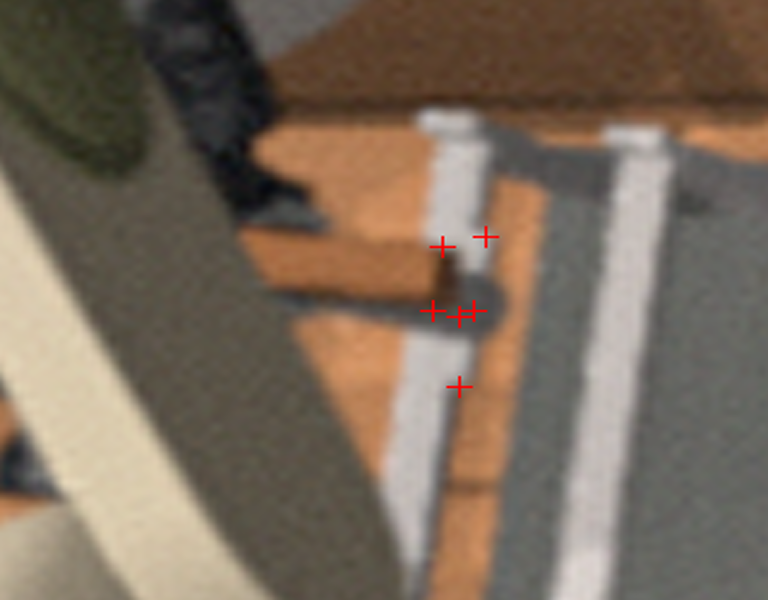

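View pics/s_hA3.png

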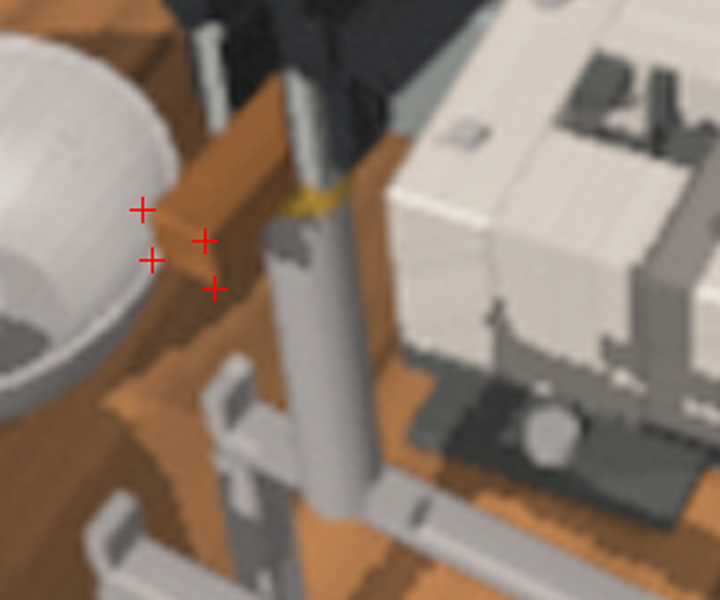

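The top view agrees with the tool pose to about 1 mm: the bar end at (447,245) against a predicted (442,246). It shows the shaft foot about 4 mm too far +y from the gap centre, and the side view says the same direction. So I'll shift 5 mm towards −y, lower part-way with a guard, and check again.

```bash
sed -i 's/RC=np.array.*/RC=np.array([.5087,.3920])/' hang.py; python3 - <<'E'
from hang import *
p=slot(.075); env.movel([*p,.312],.05); g=env.movel([*p,.235],.05,guard=5); print(g,p,pos(),st())
s=cam("side"); t=cam("top"); crop(s,"pics/s_hA4.png",200,220,130,130,6); crop(t,"pics/t_hA4.png",140,170,80,60,9)
E
```

```text
Traceback (most recent call last):
  File "hang.py", line 3, in slot
    def slot(s): return RC+s*np.array([np.cos(RY),np.sin(RY)])
                                              ^^
NameError: name 'RY' is not defined. Did you mean: 'R'?
```

```bash
sed -i 's/RC=np.array.*/RC=np.array([.5087,.3920]); RY=-.117/' hang.py; python3 - <<'E'
from hang import *
p=slot(.075); env.movel([*p,.312],.05); g=env.movel([*p,.235],.05,guard=5); print(g,p,pos(),st())
s=cam("side"); t=cam("top"); crop(s,"pics/s_hA4.png",200,220,130,130,6); crop(t,"pics/t_hA4.png",140,170,80,60,9)
E
```

```text
False [0.58318725 0.38324501] [0.58326643 0.383271   0.2353426 ] z0.2353 F[ 0.2  0.7 -3.2] Mz0.00 gap0.170 t33.5
```

View pics/s_hA4.png

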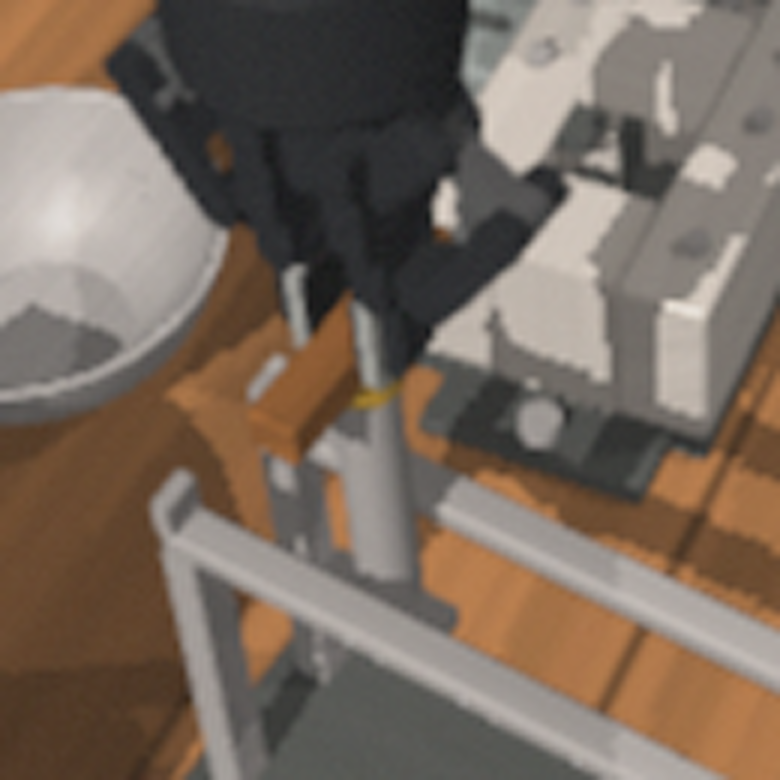

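View pics/t_hA4.png

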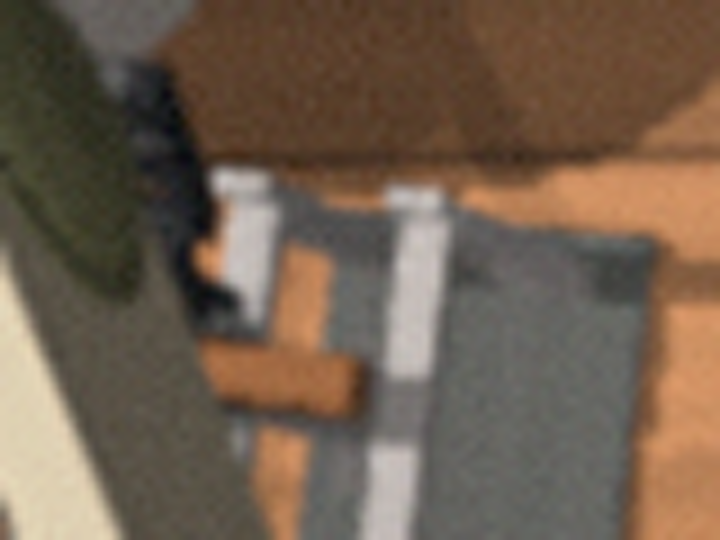

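The shaft and key foot are now between the rails with no contact: in the side view the key end sits inside the rails at (450,610). Lowering it to rest.

```bash
cat >> hang.py <<'E'
def sethang(p):
    z=pos()[2]
    g=env.movel([*p,.160],.07,guard=6); print("down",g,st())
    g=env.movel([*p,.145],.015,guard=4); print("land",g,st())
    env.release(); env.hold(.2); env.movel([*p,.25],.2); print("off",st())
E
python3 - <<'E'
from hang import *
p=slot(.075); sethang(p)
s=cam("side"); crop(s,"pics/s_hA5.png",200,220,130,130,6)
E
```

```text
down False z0.1606 F[-0.9  0.6 -2.4] Mz0.03 gap0.164 t34.9
land True z0.1513 F[-0.7 -0.   5.5] Mz-0.04 gap0.167 t35.5
off z0.2484 F[ 0.8  0.7 -0.6] Mz0.04 gap1.006 t37.0
```

View pics/s_hA5.png

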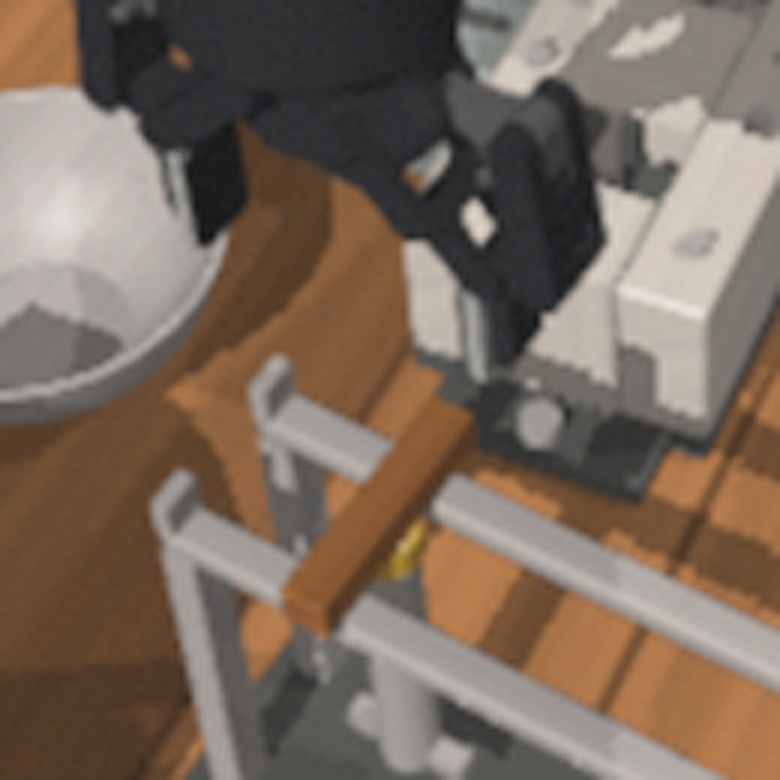

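Plunger A hangs crosswise on both rails, landing at TCP 0.151 as expected. On to plunger B.

```bash
python3 - <<'E'
from hang import *
x,y=.6095,.0674
env.movel([*slot(.075),.30],.2)
grasp(x,y,.25); z0=pos()[2]
ok=extract(x,y,1,z0,n=8); print(ok)
if ok: lift(x,y)
E
```

```text
at z0.1359 F[-0.4 -0.2  0.7] Mz-0.05 gap1.004 t39.8
closed z0.1353 F[-0.2 -0.3  3.6] Mz-0.01 gap0.169 t40.6
turned 1 z0.1353 F[ 0.8 -0.8  0.3] Mz-0.01 gap0.166 t41.0
 pull True z0.1555 F[-1.1  0.9 -2.7] Mz0.05 gap0.175 t42.1
turned -1 z0.1544 F[-0.2 -0.  -2. ] Mz-0.02 gap0.171 t43.5
 pull True z0.1735 F[-0.2 -0.  -1.9] Mz-0.02 gap0.169 t44.6
turned 1 z0.1724 F[-0.6  0.5 -2.4] Mz-0.00 gap0.167 t45.9
 pull True z0.1914 F[ 0.   0.6 -2.3] Mz-0.02 gap0.166 t47.0
turned -1 z0.1904 F[-0.1 -0.5 -1.5] Mz-0.08 gap0.170 t48.4
 pull False z0.2138 F[ 0.  -0.3 -2. ] Mz0.00 gap0.168 t49.9
free
True
lift False z0.2448 F[-0.1 -0.2 -2.4] Mz-0.01 gap0.166 t50.5
```

```bash
python3 - <<'E'
from hang import *
p=slot(0); env.reach([*p,.312],down(RY)); g=env.movel([*p,.235],.07,guard=5); print(g,pos(),st())
sethang(p)
s=cam("side"); crop(s,"pics/s_hB.png",200,220,200,150,4)
E
```

```text
False [0.50886901 0.39208919 0.23553025] z0.2355 F[ 0.8  0.5 -2.6] Mz-0.00 gap0.166 t53.6
down False z0.1606 F[ 0.4  0.3 -2.8] Mz0.01 gap0.168 t54.8
land True z0.1512 F[-1.2 -1.   4.8] Mz0.02 gap0.171 t55.5
off z0.2486 F[-0.3  0.3 -1. ] Mz0.01 gap1.005 t57.0
```

View pics/s_hB.png

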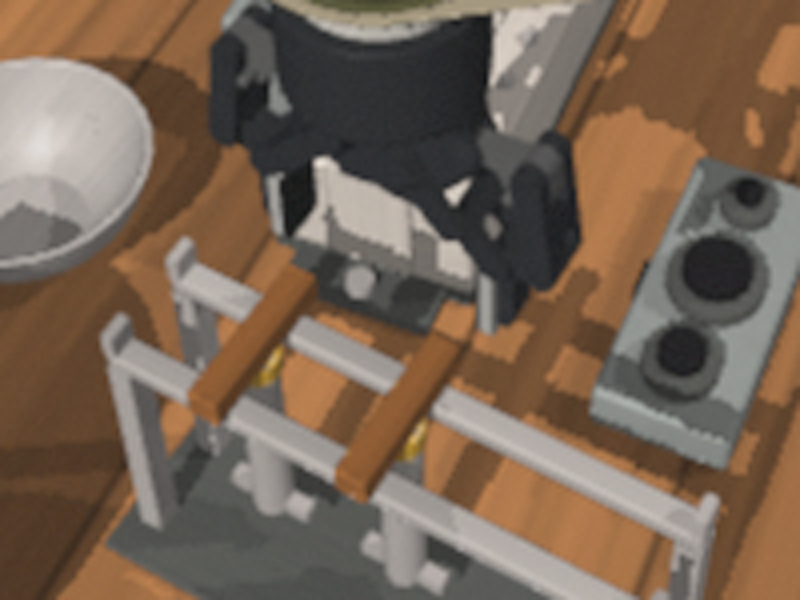

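Both A and B now hang crosswise, with bars at crop (250,345) and (405,415). Plunger C is next; it's the brown one in the press, not the blue one standing behind.

```bash
python3 - <<'E'
from hang import *
x,y=.6118,-.0325
env.movel([*slot(0),.30],.2)
grasp(x,y,-.18); z0=pos()[2]
ok=extract(x,y,-1,z0,n=8); print(ok)
if ok:
    lift(x,y)
    p=slot(-.075); env.reach([*p,.312],down(RY)); g=env.movel([*p,.235],.07,guard=5); print(g,pos(),st())
E
```

```text
at z0.1359 F[-0.2 -0.   0.1] Mz-0.02 gap0.998 t60.1
closed z0.1353 F[-1.6 -0.1  3.7] Mz-0.02 gap0.168 t60.9
turned -1 z0.1353 F[-0.1  2.   1.7] Mz0.03 gap0.169 t61.4
 pull True z0.1554 F[ 0.1  0.6 -2.6] Mz0.04 gap0.171 t62.5
turned 1 z0.1544 F[ 0.2 -0.2 -2.7] Mz-0.02 gap0.169 t63.8
 pull True z0.1734 F[ 0.4 -0.4 -2.2] Mz-0.00 gap0.170 t64.9
turned -1 z0.1724 F[ 0.1 -0.9 -2.7] Mz-0.00 gap0.168 t66.3
 pull True z0.1914 F[-0.7  0.6 -3.5] Mz-0.01 gap0.168 t67.4
turned 1 z0.1904 F[ 0.1  0.7 -2. ] Mz-0.02 gap0.162 t68.7
 pull False z0.2138 F[ 0.2  0.2 -2. ] Mz-0.00 gap0.168 t70.2
free
True
lift False z0.2448 F[ 0.3 -0.4 -3.8] Mz-0.01 gap0.169 t70.8
False [0.43437812 0.40086085 0.23550971] z0.2355 F[ 0.7  0.1 -2.2] Mz-0.03 gap0.171 t74.3
```

```bash
python3 - <<'E'
from hang import *
p=slot(-.075); sethang(p); env.movel([*p,.30],.2)
env.reach([.40,.10,.30],down(0))
s=cam("side"); t=cam("top"); crop(s,"pics/s_all.png",180,120,260,260,2.3); crop(t,"pics/t_all.png",140,150,360,200,2.2)
print(pos(),monitor.sense()["clock"])
E
```

```text
down False z0.1605 F[-0.2 -0.4 -2.4] Mz-0.06 gap0.170 t75.6
land True z0.1512 F[-1.7  0.2  4.6] Mz-0.09 gap0.168 t76.2
off z0.2487 F[ 0.2  0.7 -0.1] Mz0.02 gap1.002 t77.8
[0.40023945 0.10066047 0.29979617] 79.4083
```

View pics/s_all.png

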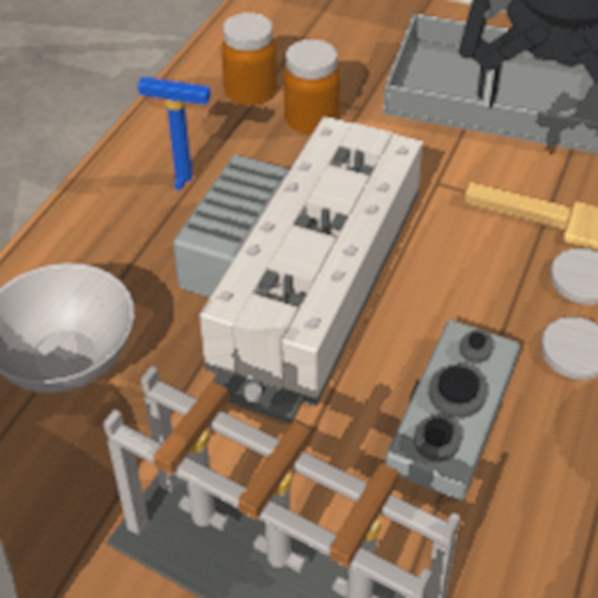

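View pics/t_all.png

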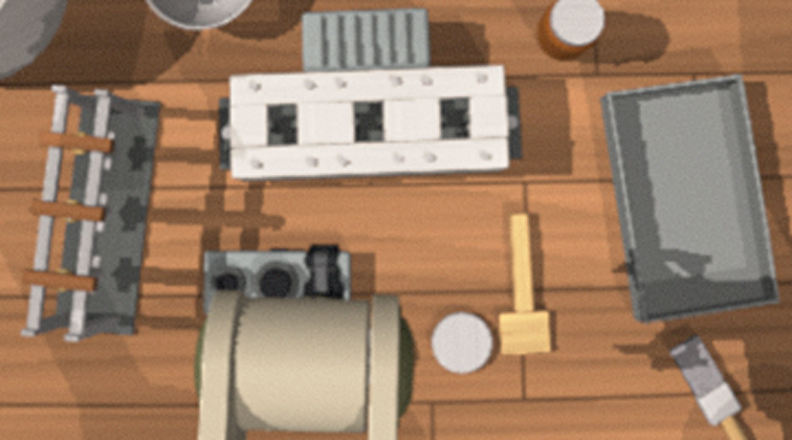

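All three hang on the rack and the press slots are empty. The paddle is the yellow one at top crop (520,280), with its blade towards the robot; the grey-headed brush at (705,375) is not the paddle. I'll re-measure the paddle.

```bash
python3 - <<'E'
from meas import *
t=cam("top"); im=t["frame"]; hsv=cv2.cvtColor(im,cv2.COLOR_RGB2HSV)
m=(hsv[...,0]>16)&(hsv[...,1]>75)&(hsv[...,2]>190)
m[:225]=0; m[320:]=0; m[:,:345]=0; m[:,:][:,400:]=0
c,a,mm=max(comps(m,50),key=lambda o:o[1]); v,u=np.nonzero(mm); print(a,u.min(),u.max(),v.min(),v.max())
P=onz(t,np.c_[u,v],.018)[:,:2]
# handle = rows narrow
w=np.array([(v==r).sum() for r in range(v.min(),v.max()+1)]); print(w)
h=np.isin(v,[r for r in range(v.min()+2,v.max()+1) if (v==r).sum()<13])
q=np.polyfit(P[h,0],P[h,1],1); ang=np.arctan(q[0]); d=-np.array([np.cos(ang),np.sin(ang)])
o=np.array([P[h,0].mean(),np.polyval(q,P[h,0].mean())]); s=(P-o)@d; print("dir",d,"ang",ang,"ext",s.min(),s.max(),s.max()-s.min())
b=~np.isin(v,[r for r in range(v.min(),v.max()+1) if (v==r).sum()<14]); print("blade s",((P-o)@d)[b].min(),((P-o)@d)[b].max())
g=o+d*(s.min()+.095); print("grip from tail",g,"from front",o+d*(s.max()-.075))
for k in (np.pi/2,-np.pi/2): 
    for p in ([*g,.004],[.515,-.32,.01],[.515,-.32,.15]): print(k,p,kinematics.ik(p,down(ang+k)))
crop(t,"pics/t_pad.png",340,220,70,90,6)
E
```

```text
708 367 389 247 310
[ 2  8  7  7  6  7  7  7  7  7  7  8  8  7  7  8  7  6  6  6  7  6  7  8
  7  8  7  7  7  7  8  7  8  8  8  8  7  8  8  8  8  8  8  7  6 16 21 22
 22 22 21 21 22 21 21 22 22 22 20 22 21 21 21  7]
dir [-0.9999746  -0.00712765] ang 0.007127711877546706 ext -0.0644962171849269 0.10225157773374004 0.16674779491866693
blade s 0.05424563535866861 0.10052483452738249
grip from tail [ 0.40508954 -0.11367142] from front [ 0.40834166 -0.11364824]
1.5707963267948966 [np.float64(0.40508953795050673), np.float64(-0.11367142232150663), 0.004] [-5.53639931e-01  4.49112286e-01  2.02986526e+00 -4.44089210e-16
  6.62615103e-01 -2.13156397e+00]
1.5707963267948966 [0.515, -0.32, 0.01] [-7.48985681e-01  7.33136465e-01  1.45578241e+00 -4.44089210e-16
  9.52673783e-01 -2.32690972e+00]
1.5707963267948966 [0.515, -0.32, 0.15] [-7.48985681e-01  5.58962772e-01  1.34844521e+00 -4.44089210e-16
  1.23418467e+00 -2.32690972e+00]
-1.5707963267948966 [np.float64(0.40508953795050673), np.float64(-0.11367142232150663), 0.004] [-5.53639931e-01  4.49112286e-01  2.02986526e+00 -4.44089210e-16
  6.62615103e-01  1.01002868e+00]
-1.5707963267948966 [0.515, -0.32, 0.01] [-7.48985681e-01  7.33136465e-01  1.45578241e+00 -4.44089210e-16
  9.52673783e-01  8.14682934e-01]
-1.5707963267948966 [0.515, -0.32, 0.15] [-7.48985681e-01  5.58962772e-01  1.34844521e+00 -4.44089210e-16
  1.23418467e+00  8.14682934e-01]
```

View pics/t_pad.png

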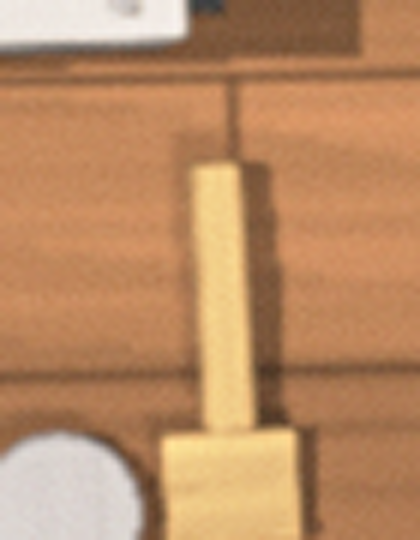

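The paddle has been knocked about 3 cm: its rows were 236–300 and are now 247–310. The new measurement fits its size, 167 mm long with a handle about 21 mm wide. Grasping at the new balance point.

```bash
python3 - <<'E'
from hang import *
a=.015; g=[.4068,-.1137]; y=a-np.pi/2
env.release(); env.reach([*g,.15],down(y)); env.movel([*g,.03],.12); b=env.movel([*g,.004],.03,guard=4); print(b,st())
env.close_gripper(40); env.hold(.1); print(st())
env.movel([*g,.15],.12); env.hold(.2); print(st())
s=cam("side"); crop(s,"pics/s_pad.png",330,60,250,200,3)
E
```

```text
False z0.0041 F[ 0.3  0.3 -0.8] Mz0.00 gap0.999 t82.9
z0.0043 F[-0.6 -1.2  4.8] Mz0.05 gap0.247 t83.6
z0.1497 F[ 0.2 -0.6 -1.1] Mz-0.07 gap0.246 t85.2
```

View pics/s_pad.png

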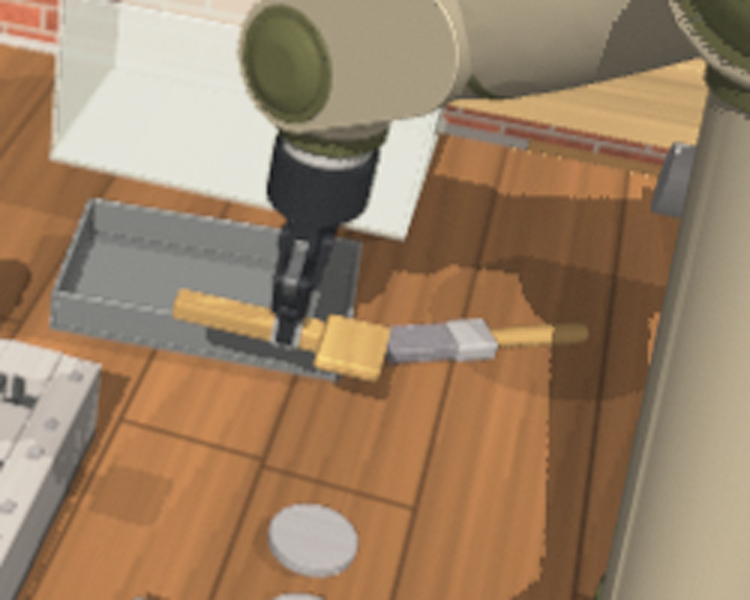

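```bash
python3 - <<'E'
from hang import *
y=.113-np.pi/2; g=[.505,-.314]
env.reach([*g,.15],down(y)); print(pos(),st())
b=env.movel([*g,.03],.1,guard=5); print(b,st())
b=env.movel([*g,.005],.015,guard=3); print(b,st())
env.release(); env.hold(.2); env.movel([*g,.16],.15); print(st())
env.reach([.38,.0,.30],down(0))
s=cam("side");t=cam("top"); crop(s,"pics/s_end.png",180,100,290,280,2); crop(t,"pics/t_end.png",140,150,360,200,2.2)
E
```

```text
[ 0.50479589 -0.3129536   0.14987873] z0.1499 F[-0.   0.8 -0.7] Mz-0.02 gap0.245 t86.1
False z0.0306 F[-1.4 -0.7 -1.3] Mz-0.02 gap0.241 t87.4
True z0.0093 F[-1.  -0.4  4.3] Mz-0.06 gap0.239 t88.7
z0.1591 F[-0.5  0.5 -0.6] Mz0.03 gap1.002 t90.7
```

View pics/s_end.png

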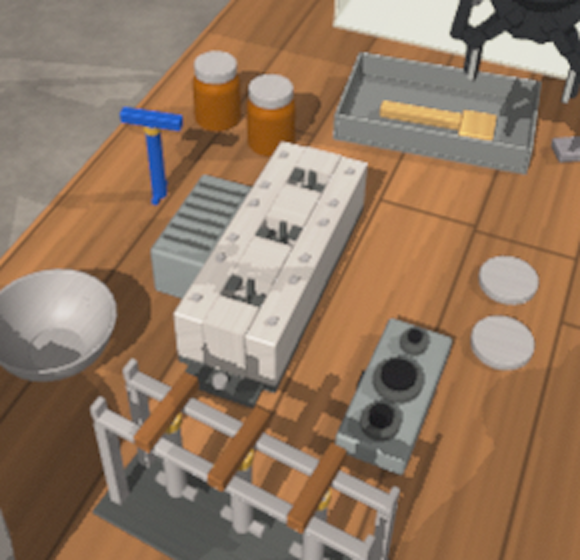

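View pics/t_end.png

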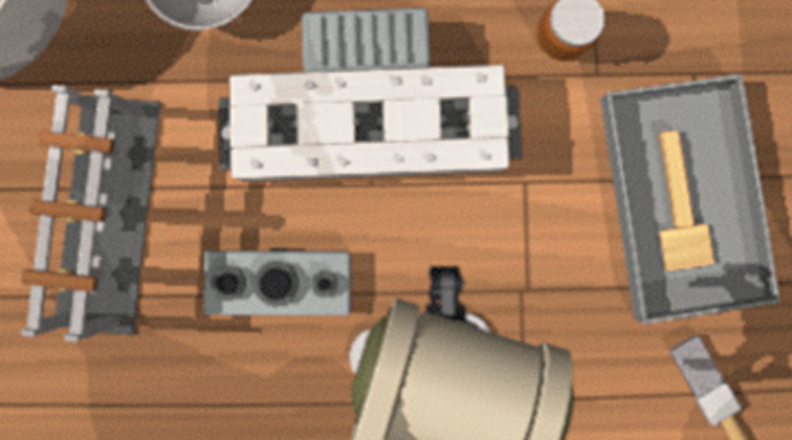

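The paddle lies flat inside the tub, at top crop (685,200), and the three bars rest across both rails. The robot is clear of everything, so I'm handing in.

```bash
python3 - <<'E'
from h import *
env.hold(.5); print(job.hand_in(), monitor.sense()["clock"])
E
```

```text
the job is handed in; nothing more can be done
the job is handed in; nothing more can be done
```

The press is shut down and cleared as asked, and the job was handed in at about 92 s of the 210 s allowed. No verdict is reported, so this rests on my own checks.

- **Keys:** I pressed large, then small, then medium, each before any plunger was drawn. Each bottomed out at TCP z = 0.046, which is the full 6 mm of travel.
- **Plungers:** All three were in the press. I twisted each out by turns and hung it crosswise on the rack. Each landed at the expected TCP height of 0.151, and the final pictures show all three bars across both rails and the slots empty.
- **Paddle:** It had been knocked about 3 cm during the run, so I measured it again before grasping. It touched down at the tub floor height, and the last pictures show it lying flat inside the tub.
- **Disagreement:** The two cameras differed by about 5 mm on the keys and rack. I trusted the top camera, which matched the tool pose to about 1 mm. From the two views I moved the rack target about 5 mm before lowering the first plunger.

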